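Close a two-part specimen cell on its indexing stage and hold it shut

TASK

Turn the indexing stage by its black handle post, counter-clockwise seen from above, until the blue lower half of the specimen cell leaves the inspection head and the stage clicks into its loading detent with the red marks in line. Then fit the orange upper half, grip rib upward and either way round, onto the two dowels and press it down against the sprung pad until the two halves meet fully. Finish while still holding it pressed shut with the stage in its detent: do not let go, and leave everything else on the bench where it stands.

Things in the scene. Friction and masses are not known exactly. Their poses are not given: they have to be found in the camera images.
- turntable (a joint): Angle of the round aluminium turntable (224 mm diameter), rad, growing counter-clockwise from above. Starts at -0.15 to 0.35, the blue lower half under the inspection head. Its one detent (spring plunger at the rim) is at 1.75: it draws the table in from within 0.04 and holds it with 0.3 N m. Elsewhere light friction, about 1 N at the handle; it stays where left. Stops at -0.4 and 2.1.
- axis_top (a point): Centre of the turntable's top face on its vertical axis, 42 mm above the bench. Axes of the fixed white base: 250 mm in x (centred), in y from -125 to +175 mm, 25 mm high. -x is the loading side, with a red mark; at the detent the lower half lies there.
- lens (a point): Lower end of the fixed inspection head's lens, 110 mm above the bench, 65 mm from the turntable's axis on the base's +y side. The head (36 mm wide) reaches up to 240 mm; an arm at 157 to 187 mm joins it to a column 150 mm out from the axis. Keep the gripper clear of it.
- handle (a point): Centre of the top of the black handle post, upright on the turntable 95 mm from its axis, 58 mm above the disc (100 mm above the bench). Upper 30 mm: round grip, 18 mm diameter; below it a 12 mm steel pin. It stands 90 degrees counter-clockwise of the lower half and turns with the table.
- seat (a point): Centre of the seat, the flat top of the blue lower half (60 mm in x, 92 mm in y, 14 mm high), 65 mm from the turntable's axis, 56 mm above the bench. Axes turn with the table: x outwards from its axis, z up. Two pointed steel dowels, 8 mm diameter, stand at y = +36 and -36 mm, 15 mm tall above the seat.
- pad (a joint): Travel of the black sprung pad (18 x 44 mm) between the dowels, m: 0 = free, 6 mm above the seat; 0.006 = level with the seat. It begins to yield at about 4 N and is level at about 11 N, so an unpressed cover stays about 6 mm up.
- cover: Orange upper half: plate 60 mm in x, 92 mm in y, 16 mm thick, two vertical through holes of 10 mm diameter at y = +36 and -36 mm; central grip rib on top, 24 mm in x, 36 mm in y, rising 34 mm above the plate. Origin: centre of the underside, z up. Fits either way round. 0.14 to 0.26 kg. Starts lying flat, rib up, on a blue mat 3 mm thick.
- oil_bottle: Bystander, to be left alone: amber glass bottle with white cap, 44 mm diameter, 85 mm high; origin at the centre of its underside.
- dish: Bystander, to be left alone: clear shallow dish, 90 mm wide, 16 mm high; origin at the centre of its underside.
- driver: Bystander, to be left alone: screwdriver 150 mm long lying on the bench, handle towards its -x; origin at the centre of its underside, in the middle of its length.
- beaker: Bystander, to be left alone: glass beaker, 70 mm wide, 90 mm high; origin at the centre of its underside.
- sample_jar: Bystander, to be left alone: white jar with red lid, 56 mm wide, 60 mm high; origin at the centre of its underside.
- blank: Bystander, to be left alone: grey blank plate with a round knob and no holes, 60 x 92 mm, 36 mm high, not the cover of this job; origin at the centre of its underside.
There are look-alikes about, which are no part of the job. What is meant by the cover is not green, and is the smaller of those in its own colour.

How it is judged:
By the outcome, as a careful person would: the job done as asked, in the order asked, and still so for the second after the job is handed in, while the arm keeps its last pose, push and grip.
It also fails if it takes over 54 s, if anything falls off the work surface, if the arm or the gripper's body presses on something with over 40 N, if the wrist force passes 120 N, or if a joint passes its speed limit or range.

ROBOT

A 6-joint arm with a two-finger parallel gripper is mounted at the origin on the work surface. World frame = base frame: x ahead of the robot, y to its left, z up, the work surface at z = 0. Lengths are in m, angles in rad, forces in N, time in s.
With the tool pointing down it reaches from about 0.3 to 1 m from the base axis. Payload 5.1 kg.
Tool frame: the origin (TCP) lies on the centre line of the jaws, within the pads' length; the fingertips stand 25 mm ahead of it and the grasp point (between the pads) lies 6 mm ahead of it (env.tip_reach is the distance from the TCP to the fingertips, in m); z points along the fingers, y is the line along which they close (so a half turn about z gives the same grasp; the last joint's range is limited). The gripper opens to 95 mm and grips with 3 to 60 N. Pads are 20 mm wide; open, the fingers measure 119 mm over their backs; the gripper's body (75 mm by 180 mm) begins 59 mm behind the grasp point.
Start: joints at [-1.228, 0.124, 1.65, -0, 1.367, -0.083], TCP at [0.268, -0.592, 0.24] pointing down, gripper open.
Joint ranges: [-2.61, 2.61], [-1.02, 2.33], [0.03, 2.71], [-1.35, 4.49], [0.32, 2.68], [-2.91, 2.91]. Speed limits (rad/s): [2.57, 2.57, 3.14, 3.14, 3.14, 3.14].

INTERFACE

Orientations are given as a unit quaternion [w, x, y, z].
In Python, from bench import env gives the robot as it stands. The module is installed in compiled form; this text tells all that it offers.
- The arm moves only by the shell command python3 -m crank 'ROWS' [FORCE]. ROWS is JSON, a list of rows, each an object with "linear": the shift along the tool's x, y, z normalised to -1 to 1, where 1 is 0.025 m, a list of three; "delta_rot": the turn, a rotation vector about the tool's x, y, z normalised to -1 to 1, where 1 is 0.08 rad, a list of three; "grip": the closure, from -1 (fully open) to 1 (shut). In form: [{"linear": [x, y, z], "delta_rot": [wx, wy, wz], "grip": grip}, ...]. A call has 1 to 12 rows; each row shifts and turns the commanded pose from where the row before left it, along the tool's axes as they then stand; what a row does not reach is not made up. A row lasts 1/12 s, in which the tool goes at most 41.7 mm and 7.16 degrees, less where a joint would pass 70% of its speed; a pose out of reach is approached as far as the arm can. A call with a number of a shift or a turn outside -1 to 1 is refused whole. A call with a gripper value outside its range is refused whole. The fingers move at their own pace and stop on an object; FORCE is the grip in N (left out, the last holds). Time passes only in rows, so rows that do not move let the fingers close. It gives the time, the measured TCP pose, the force, the opening and the grip force at its end, in the units of the state.
- env.observe(): the state, without advancing time (a new reading comes with each control period).
- env.get_image(name): name is "scene" or "side" or "wrist"; returns the picture (480x640x3 uint8, red, green, blue); there is no depth.
- env.calibration(name): a dict with "fx", "fy", "cx", "cy" (pixels), "rvec" (rotation vector, rad) and "tvec" (3), from world to camera coordinates, as OpenCV has them. Camera axes: x right, y down, z forward; pixel columns grow to the right and rows downward; lengths in m; the calibration is good to about 2 mm. A picture is of the moment at which its call begins: read the wrist's pose just before it. calibration takes no time and is no camera call; for the wrist camera it gives the pose at the moment of the call.
- env.close_job(): hands the job in; it is judged then, once.
The state is a dict: "time_s": time; "joints": joint angles; "qd": joint speeds; "effort": joint torques, N m; "tool_pos": TCP position; "eef_rot": TCP orientation; "contact_force": force on the tool from outside, world axes, zero at the start; "wrist_torque": the same for the moment, N m; "width": finger opening in m; "finger_force": force on a finger pad.
Only numpy, scipy, OpenCV 4.12 (cv2) and the standard library are available. Lean on these libraries where they do the work, as an engineer would, in place of code of your own. Each camera call takes 0.05 s, during which the arm holds its last target. There are 200 camera calls.

## Working session

There is one attempt and no reset: what is moved stays moved. The work goes in short steps, Python scripts to look and compute and a shell command to move; the robot and the scene stay as the last step left them, time stands still between calls to the robot, and variables do not carry over. Pictures are saved under pics/ and viewed, at most 10 in all, crops included, and the job is handed in when it is done.

```bash
mkdir -p pics
cat > h.py <<'E'
import numpy as np, cv2
from bench import env
from scipy.spatial.transform import Rotation as R
def cal(n):
    c=env.calibration(n); M=cv2.Rodrigues(np.array(c["rvec"],float))[0]
    return np.array([[c["fx"],0,c["cx"]],[0,c["fy"],c["cy"]],[0,0,1]]),M,np.array(c["tvec"],float).ravel()
def ray(c,uv,z):
    K,M,t=c; o=-M.T@t; d=M.T@np.linalg.inv(K)@np.array([uv[0],uv[1],1.]); return o+d*(z-o[2])/d[2]
def proj(c,p):
    K,M,t=c; q=K@(M@np.array(p)+t); return q[:2]/q[2]
def snap(n,f):
    c=cal(n); im=env.get_image(n)[:,:,::-1].copy(); cv2.imwrite(f"pics/{f}.png",im); return c,im
E
python3 - <<'E'
from h import *
for n in("scene","side"):
    c,im=snap(n,n+"0"); K,M,t=c; print(n,(-M.T@t).round(3),M[2].round(2),K[0,0])
print(env.observe())
E
```

```text
scene [ 1.187 -0.87   0.936] [-0.49  0.64 -0.6 ] 467.23962292687304
side [-0.322  1.348  1.142] [ 0.45 -0.71 -0.55] 623.3639795638063
{'time_s': 0.1, 'joints': array([-1.22757019e+00,  1.24446551e-01,  1.65153251e+00, -1.90800691e-05,
        1.36748986e+00, -8.25806660e-02]), 'qd': array([ 2.11886536e-05,  4.76414620e-04, -4.62297862e-03, -3.90987590e-04,
        7.48548618e-04,  7.25347615e-04]), 'effort': array([ 1.78920359e-04, -4.18879974e+01, -3.61095965e+01,  7.77045731e-02,
        4.61683155e-02, -6.23186179e-05]), 'tool_pos': array([ 0.26828727, -0.59146582,  0.23850852]), 'eef_rot': array([-9.28964376e-04,  9.77420711e-01,  2.11300433e-01, -1.31176894e-04]), 'contact_force': array([0.26842696, 0.30167893, 0.62053685]), 'wrist_torque': array([ 0.02652182,  0.0273605 , -0.04629446]), 'finger_force': 0.0, 'width': 0.09490939380092887}
```

View pics/scene0.png

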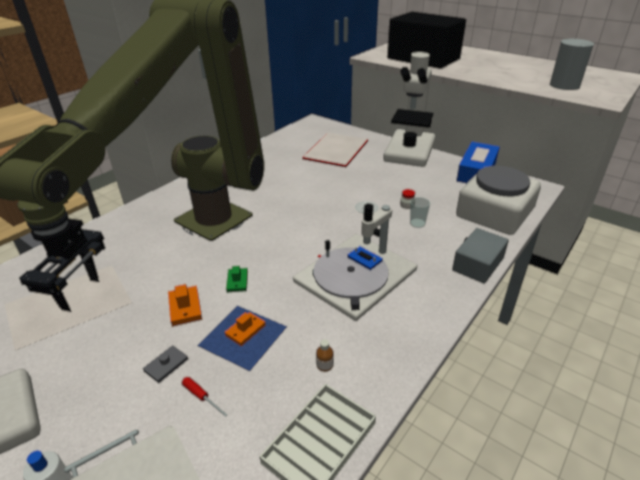

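View pics/side0.png

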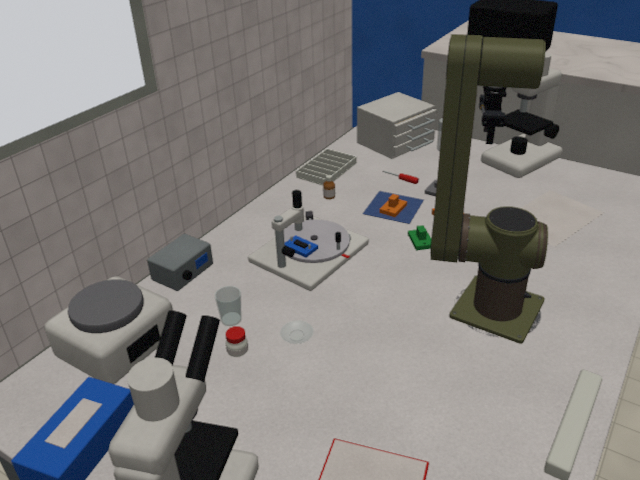

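Scene: orange candidates are the large one at (184,303) and the smaller one on the blue mat at (245,327). There is also a green one at (237,279) and a grey blank at (165,363). I choose (245,327), which is on the mat, orange and the smaller. The handle is at (327,247), the hub at (350,269) and the blue lower half at (365,257). The side view shows the same things, with the handle at (338,240), hub at (314,238) and cover at (393,204).

Run:
```python
from h import *
S=cv2.imread("pics/scene0.png"); D=cv2.imread("pics/side0.png")
a=cv2.resize(S[200:350,150:430],None,fx=2.8,fy=2.8,interpolation=cv2.INTER_CUBIC)[:, :784]
b=cv2.resize(D[170:300,230:450],None,fx=3.5,fy=3.5,interpolation=cv2.INTER_CUBIC)
cv2.imwrite("pics/a.png",a);cv2.imwrite("pics/b.png",b)
for n,im in(("scene",S),("side",D)):
    c=cal(n);h=cv2.cvtColor(im,cv2.COLOR_BGR2HSV)
    for k,lo,hi,z in(("orange",(5,180,100),(16,255,255),.019),("blue",(100,150,60),(125,255,255),.056),("green",(45,120,50),(85,255,255),.016),("red",(0,150,100),(4,255,255),.03)):
        m=cv2.inRange(h,lo,hi); N,_,st,ce=cv2.connectedComponentsWithStats(m)
        for i in range(1,N):
            p=ray(c,ce[i],z)
            if st[i,4]>6 and .2<p[0]<1 and abs(p[1])<.7: print(n,k,st[i],ce[i].round(1),p.round(3))
```

```text
scene orange [169 285  31  38 812] [183.7 303.6] [ 0.286 -0.362  0.019]
scene orange [226 313  38  31 559] [244.2 327.9] [ 0.488 -0.325  0.019]
scene orange [318 350   5   6  20] [320.2 352.5] [ 0.7   -0.269  0.019]
scene orange [326 351   4   5  11] [327.4 353. ] [ 0.715 -0.26   0.019]
scene blue [349 248  33  21 312] [364.4 257.8] [0.602 0.073 0.056]
scene green [227 267  20  24 405] [236.6 278.9] [ 0.325 -0.197  0.016]
scene red [403 190  11   6  60] [408.2 192.6] [0.498 0.531 0.03 ]
scene red [183 378  24  21 233] [193.8 387.5] [ 0.536 -0.532  0.03 ]
side orange [389 195   9   6  36] [393.3 197.2] [ 0.505 -0.362  0.019]
side orange [380 199  27  15 177] [393.1 206.9] [ 0.476 -0.304  0.019]
side blue [285 236  33  21 292] [301.  246.6] [0.585 0.095 0.056]
side blue [196 253  12  16 103] [201.3 260.2] [0.8   0.301 0.056]
side green [409 226  23  24 361] [420.3 238.1] [ 0.317 -0.182  0.016]
side red [399 174  19   8  65] [408.  177.3] [ 0.516 -0.5    0.03 ]
side red [342 254   7   4  13] [345.2 255.8] [0.464 0.037 0.03 ]
side red [226 327  19  13 197] [234.9 333.1] [0.537 0.473 0.03 ]
```

View pics/a.png

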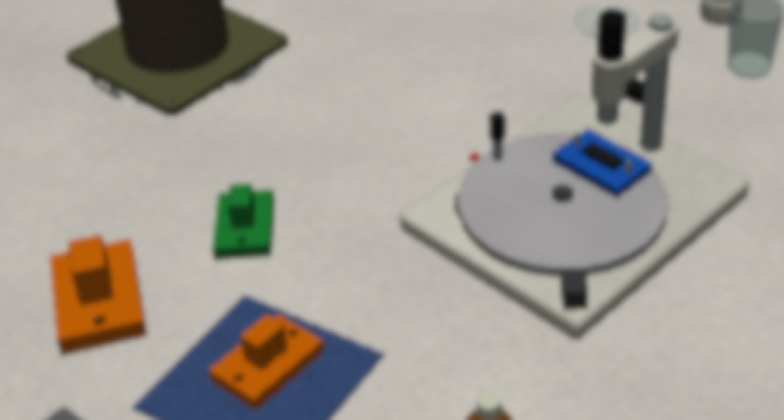

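View pics/b.png

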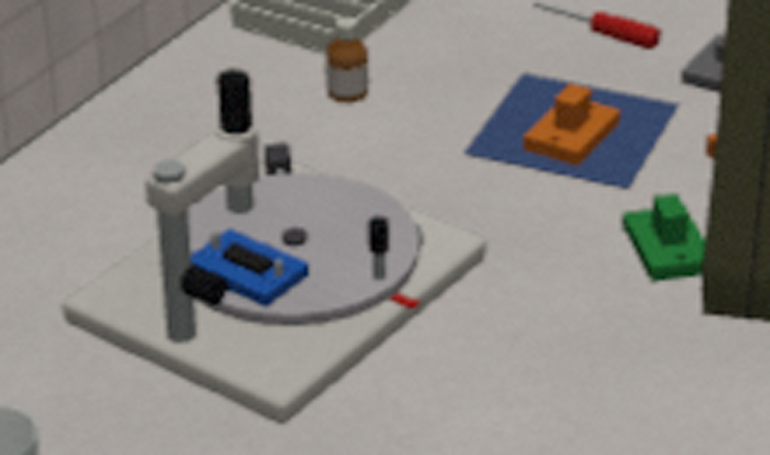

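The crops confirm the choice: the cover on the mat has two holes, at crop (239,377) and (293,331), and a rib. The lower half is under the head, the handle is near the red mark and the plunger is at crop (573,285). Next I compute positions from these pixels.

Run:
```python
from h import *
cs,cd=cal("scene"),cal("side")
s=lambda u,v:(u/2.8+150-.3,v/2.8+200-.3)
d=lambda u,v:(u/3.5+230-.35,v/3.5+170-.35)
def two(a,b):
    P=[c[0]@np.c_[c[1],c[2]] for c in(cs,cd)]
    X=cv2.triangulatePoints(P[0],P[1],np.array(a,float).reshape(2,1),np.array(b,float).reshape(2,1)).ravel();return (X[:3]/X[3]).round(4)
for n,a,b,z in(("hub",(562,192),(294,236),.045),("handle",(497,114),(378,219),.1),("red",(475,157),(404,300),.025),("seatpad",(603,157),(247,259),.06),("ribtop",(267,325),(574,92),.053)):
    print(n,ray(cs,s(*a),z).round(4),ray(cd,d(*b),z).round(4),two(s(*a),d(*b)))
print("corners s",[ray(cs,s(*p),.025).round(3)[:2] for p in((402,218),(577,328),(747,185))])
print("corners d",[ray(cd,d(*p),.025).round(3)[:2] for p in((66,307),(283,409),(485,244))])
print("holes",[ray(cs,s(*p),.019).round(4)[:2] for p in((239,377),(293,331))], ray(cd,d(560,138),.019))
print("bottle",ray(cs,s(487,400),.085))
```

```text
hub [0.5891 0.0188 0.045 ] [0.5894 0.0195 0.045 ] [0.5893 0.0192 0.0448]
handle [0.4948 0.0295 0.1   ] [0.4956 0.028  0.1   ] [0.4952 0.0288 0.1006]
red [0.4622 0.0305 0.025 ] [0.4692 0.0296 0.025 ] [0.4666 0.0304 0.0267]
seatpad [0.6008 0.0786 0.06  ] [0.5928 0.0879 0.06  ] [0.5971 0.0829 0.0555]
ribtop [ 0.4849 -0.3134  0.053 ] [ 0.4827 -0.3187  0.053 ] [ 0.4828 -0.3152  0.0542]
corners s [array([ 0.465, -0.098]), array([ 0.704, -0.12 ]), array([0.731, 0.169])]
corners d [array([0.717, 0.187]), array([0.477, 0.209]), array([ 0.45 , -0.081])]
holes [array([ 0.4851, -0.3553]), array([ 0.4838, -0.2826])] [ 0.4795139  -0.28519141  0.019     ]
bottle [ 0.72274832 -0.2841768   0.085     ]
```

Axis is (0.589, 0.019), the base is turned about -5.2°, and the handle radius is 94.6 mm, which agrees with the 95 mm given. The handle should finish near (0.581, -0.075) and the seat near (0.525, 0.025). First I square the tool to the world axes, then travel to a point above the handle.

```bash
python3 -m crank '[{"linear":[0,0,0],"delta_rot":[0,0,0.89],"grip":-1},{"linear":[0,0,0],"delta_rot":[0,0,0.89],"grip":-1},{"linear":[0,0,0],"delta_rot":[0,0,0.89],"grip":-1},{"linear":[0,0,0],"delta_rot":[0,0,0.89],"grip":-1},{"linear":[0,0,0],"delta_rot":[0,0,0.89],"grip":-1},{"linear":[0,0,0],"delta_rot":[0,0,0.89],"grip":-1}]' 12
python3 -m crank '[{"linear":[0.4,-0.9,0],"delta_rot":[0,0,0],"grip":-1},{"linear":[0.4,-0.9,0],"delta_rot":[0,0,0],"grip":-1},{"linear":[0.4,-0.9,0],"delta_rot":[0,0,0],"grip":-1},{"linear":[0.4,-0.9,0],"delta_rot":[0,0,0],"grip":-1},{"linear":[0.4,-0.9,0],"delta_rot":[0,0,0],"grip":-1},{"linear":[0.4,-0.9,0],"delta_rot":[0,0,0],"grip":-1},{"linear":[0.4,-0.9,0],"delta_rot":[0,0,0],"grip":-1},{"linear":[0.4,-0.9,0],"delta_rot":[0,0,0],"grip":-1},{"linear":[0.4,-0.9,0],"delta_rot":[0,0,0],"grip":-1},{"linear":[0.4,-0.9,0],"delta_rot":[0,0,0],"grip":-1},{"linear":[0.4,-0.9,0],"delta_rot":[0,0,0],"grip":-1},{"linear":[0.4,-0.9,0],"delta_rot":[0,0,0],"grip":-1}]'
```

```text
time_s: 0.6
tool_pos: [0.2683, -0.5916, 0.2389]
eef_rot: [-0.001, 1.0, -0.002, -0.0]
contact_force: [0.0, -0.5, -0.2]
width: 0.0949
finger_force: 0.0
time_s: 1.6
tool_pos: [0.3889, -0.3208, 0.2391]
eef_rot: [-0.0, 1.0, -0.001, -0.0]
contact_force: [-0.3, -0.2, -0.7]
width: 0.0946
finger_force: 0.0
```

```bash
python3 -m crank '[{"linear":[0.3,-1,0],"delta_rot":[0,0,0],"grip":-1},{"linear":[0.3,-1,0],"delta_rot":[0,0,0],"grip":-1},{"linear":[0.3,-1,0],"delta_rot":[0,0,0],"grip":-1},{"linear":[0.3,-1,0],"delta_rot":[0,0,0],"grip":-1},{"linear":[0.3,-1,0],"delta_rot":[0,0,0],"grip":-1},{"linear":[0.3,-1,0],"delta_rot":[0,0,0],"grip":-1},{"linear":[0.3,-1,0],"delta_rot":[0,0,0],"grip":-1},{"linear":[0.3,-1,0],"delta_rot":[0,0,0],"grip":-1},{"linear":[0.3,-1,0],"delta_rot":[0,0,0],"grip":-1},{"linear":[0.3,-1,0],"delta_rot":[0,0,0],"grip":-1},{"linear":[0.3,-1,0],"delta_rot":[0,0,0],"grip":-1},{"linear":[0.3,-1,0],"delta_rot":[0,0,0],"grip":-1}]'
python3 -m crank '[{"linear":[0.3,-0.8,0],"delta_rot":[0,0,0],"grip":-1},{"linear":[0.3,-0.8,0],"delta_rot":[0,0,0],"grip":-1},{"linear":[0,0,0],"delta_rot":[0,0,0],"grip":-1},{"linear":[0,0,0],"delta_rot":[0,0,0],"grip":-1}]'
python3 - <<'E'
from h import *
snap("wrist","w0"); c=cal("wrist")
for p in((.4952,.0288,.1),(.5893,.0192,.045),(.597,.083,.056)): print(proj(c,p))
print(env.observe()["joints"].round(2))
E
```

```text
time_s: 2.6
tool_pos: [0.4791, -0.0209, 0.2392]
eef_rot: [-0.0, 1.0, -0.001, -0.0]
contact_force: [1.1, -0.8, -0.4]
width: 0.095
finger_force: 0.0
time_s: 2.93
tool_pos: [0.4941, 0.0183, 0.2391]
eef_rot: [0.0, 1.0, 0.0, -0.001]
contact_force: [0.7, 0.0, 0.1]
width: 0.0953
finger_force: 0.0
[300.72584883 236.6375261 ]
[313.31050026 111.82659791]
[234.11162321 100.86317324]
[-0.07 -0.23  1.99 -0.    1.38  1.5 ]
```

View pics/w0.png

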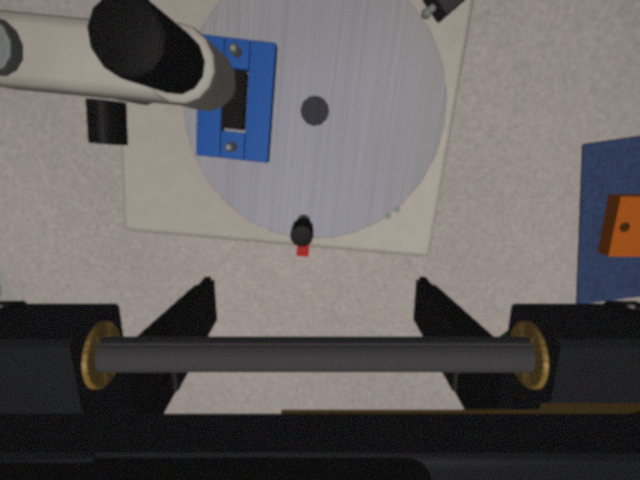

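The wrist view shows the handle at (302,233) with the red mark behind it at (303,250), the hub at (315,110), and the lower half at (235,100) under the head. That is within 2 mm of prediction, so I descend and grip.

```bash
python3 -m crank '[{"linear":[0.04,-0.43,0],"delta_rot":[0,0,0],"grip":-1},{"linear":[0,0,0.75],"delta_rot":[0,0,0],"grip":-1},{"linear":[0,0,0.75],"delta_rot":[0,0,0],"grip":-1},{"linear":[0,0,0.75],"delta_rot":[0,0,0],"grip":-1},{"linear":[0,0,0.75],"delta_rot":[0,0,0],"grip":-1},{"linear":[0,0,0.75],"delta_rot":[0,0,0],"grip":-1},{"linear":[0,0,0.75],"delta_rot":[0,0,0],"grip":-1},{"linear":[0,0,0.75],"delta_rot":[0,0,0],"grip":-1},{"linear":[0,0,0.75],"delta_rot":[0,0,0],"grip":-1},{"linear":[0,0,0],"delta_rot":[0,0,0],"grip":-1}]'
python3 -m crank '[{"linear":[0,0,0],"delta_rot":[0,0,0],"grip":1},{"linear":[0,0,0],"delta_rot":[0,0,0],"grip":1},{"linear":[0,0,0],"delta_rot":[0,0,0],"grip":1},{"linear":[0,0,0],"delta_rot":[0,0,0],"grip":1},{"linear":[0,0,0],"delta_rot":[0,0,0],"grip":1},{"linear":[0,0,0],"delta_rot":[0,0,0],"grip":1},{"linear":[0,0,0],"delta_rot":[0,0,0],"grip":1},{"linear":[0,0,0],"delta_rot":[0,0,0],"grip":1},{"linear":[0,0,0],"delta_rot":[0,0,0],"grip":1},{"linear":[0,0,0],"delta_rot":[0,0,0],"grip":1}]' 12
```

```text
time_s: 3.82
tool_pos: [0.4921, 0.0282, 0.0855]
eef_rot: [-0.0, 1.0, -0.001, -0.004]
contact_force: [-0.6, 0.0, -0.7]
width: 0.0952
finger_force: 0.0
time_s: 4.65
tool_pos: [0.4953, 0.0285, 0.0896]
eef_rot: [0.0, 1.0, -0.001, -0.0]
contact_force: [-0.1, -0.2, 0.3]
width: 0.0339
finger_force: 0.0
```

```bash
python3 -m crank '[{"linear":[0,0,0],"delta_rot":[0,0,0],"grip":1},{"linear":[0,0,0],"delta_rot":[0,0,0],"grip":1},{"linear":[0,0,0],"delta_rot":[0,0,0],"grip":1},{"linear":[0,0,0],"delta_rot":[0,0,0],"grip":1},{"linear":[0,0,0],"delta_rot":[0,0,0],"grip":1},{"linear":[0,0,0],"delta_rot":[0,0,0],"grip":1}]'
python3 - <<'E'
import numpy as np
a=np.array([.5893,.0192]);p0=None
for k in range(20):
    t=np.radians(174.2)+k*np.radians(90.6)/18; p=a+.0948*np.array([np.cos(t),np.sin(t)])
    if p0 is not None: d=(p-p0)/.025; print(k,d[0].round(2),-d[1].round(2),p.round(4))
    p0=p
E
```

```text
time_s: 5.15
tool_pos: [0.4953, 0.0285, 0.0896]
eef_rot: [-0.0, 1.0, -0.001, -0.0]
contact_force: [-0.6, -0.1, -0.5]
width: 0.0178
finger_force: 12.0
1 -0.02 0.33 [0.4945 0.0205]
2 0.01 0.33 [0.4948 0.0121]
3 0.04 0.33 [0.4957 0.0039]
4 0.07 0.33 [ 0.4975 -0.0043]
5 0.1 0.32 [ 0.4999 -0.0122]
6 0.12 0.31 [ 0.503 -0.02 ]
7 0.15 0.3 [ 0.5067 -0.0274]
8 0.18 0.28 [ 0.5111 -0.0344]
9 0.2 0.27 [ 0.5161 -0.0411]
10 0.22 0.25 [ 0.5217 -0.0473]
11 0.24 0.23 [ 0.5278 -0.053 ]
12 0.26 0.2 [ 0.5344 -0.0581]
13 0.28 0.18 [ 0.5414 -0.0626]
14 0.29 0.16 [ 0.5487 -0.0665]
15 0.31 0.13 [ 0.5564 -0.0697]
16 0.32 0.1 [ 0.5643 -0.0723]
17 0.32 0.07 [ 0.5725 -0.0741]
18 0.33 0.04 [ 0.5807 -0.0752]
19 0.33 0.02 [ 0.589  -0.0756]
```

```bash
python3 -m crank '[{"linear":[-0.02,0.33,0],"delta_rot":[0,0,0],"grip":1},{"linear":[0.01,0.33,0],"delta_rot":[0,0,0],"grip":1},{"linear":[0.04,0.33,0],"delta_rot":[0,0,0],"grip":1},{"linear":[0.07,0.33,0],"delta_rot":[0,0,0],"grip":1},{"linear":[0.1,0.32,0],"delta_rot":[0,0,0],"grip":1},{"linear":[0.12,0.31,0],"delta_rot":[0,0,0],"grip":1},{"linear":[0.15,0.3,0],"delta_rot":[0,0,0],"grip":1},{"linear":[0.18,0.28,0],"delta_rot":[0,0,0],"grip":1},{"linear":[0.2,0.27,0],"delta_rot":[0,0,0],"grip":1}]'
```

```text
time_s: 5.9
tool_pos: [0.5171, -0.0424, 0.0898]
eef_rot: [-0.0, 1.0, -0.001, 0.0]
contact_force: [-1.7, 2.6, 2.4]
width: 0.018
finger_force: 12.0
```

```bash
python3 -m crank '[{"linear":[0.22,0.25,0],"delta_rot":[0,0,0],"grip":1},{"linear":[0.24,0.23,0],"delta_rot":[0,0,0],"grip":1},{"linear":[0.26,0.2,0],"delta_rot":[0,0,0],"grip":1},{"linear":[0.28,0.18,0],"delta_rot":[0,0,0],"grip":1},{"linear":[0.29,0.16,0],"delta_rot":[0,0,0],"grip":1},{"linear":[0.31,0.13,0],"delta_rot":[0,0,0],"grip":1},{"linear":[0.32,0.1,0],"delta_rot":[0,0,0],"grip":1},{"linear":[0.32,0.07,0],"delta_rot":[0,0,0],"grip":1},{"linear":[0.33,0.04,0],"delta_rot":[0,0,0],"grip":1},{"linear":[0,0,0],"delta_rot":[0,0,0],"grip":1}]'
python3 -m crank '[{"linear":[0,0,0],"delta_rot":[0,0,0],"grip":-1},{"linear":[0,0,0],"delta_rot":[0,0,0],"grip":-1},{"linear":[0,0,0],"delta_rot":[0,0,0],"grip":-1},{"linear":[0,0,0],"delta_rot":[0,0,0],"grip":-1},{"linear":[0,0,0],"delta_rot":[0,0,0],"grip":-1},{"linear":[0,0,0],"delta_rot":[0,0,0],"grip":-1},{"linear":[0,0,-0.8],"delta_rot":[0,0,0],"grip":-1},{"linear":[0,0,-0.9],"delta_rot":[0,0,0],"grip":-1},{"linear":[0,0,-0.9],"delta_rot":[0,0,0],"grip":-1},{"linear":[0,0,-0.9],"delta_rot":[0,0,0],"grip":-1},{"linear":[0,0,-0.9],"delta_rot":[0,0,0],"grip":-1},{"linear":[0,0,-0.9],"delta_rot":[0,0,0],"grip":-1}]'
```

```text
time_s: 6.73
tool_pos: [0.5825, -0.0759, 0.0898]
eef_rot: [0.0, 1.0, -0.001, 0.001]
contact_force: [1.0, 2.5, 1.4]
width: 0.0174
finger_force: 12.0
time_s: 7.73
tool_pos: [0.5804, -0.0757, 0.2233]
eef_rot: [0.0, 1.0, -0.001, 0.0]
contact_force: [0.7, -1.2, 0.1]
width: 0.092
finger_force: 0.0
```

```bash
python3 -m crank '[{"linear":[-0.9,-0.4,-0.1],"delta_rot":[0,0,0],"grip":-1},{"linear":[-0.9,-0.4,-0.1],"delta_rot":[0,0,0],"grip":-1},{"linear":[-0.9,-0.4,-0.1],"delta_rot":[0,0,0],"grip":-1},{"linear":[-0.9,-0.4,-0.1],"delta_rot":[0,0,0],"grip":-1},{"linear":[-0.9,-0.4,-0.1],"delta_rot":[0,0,0],"grip":-1},{"linear":[-0.9,-0.4,-0.1],"delta_rot":[0,0,0],"grip":-1},{"linear":[-0.9,-0.4,0],"delta_rot":[0,0,0],"grip":-1},{"linear":[0,0,0],"delta_rot":[0,0,0],"grip":-1},{"linear":[0,0,0],"delta_rot":[0,0,0],"grip":-1}]'
python3 - <<'E'
from h import *
c,im=snap("wrist","w1")
for p in((.5246,.0251,.062),(.5807,-.0754,.1),(.5893,.0192,.045)): print(proj(c,p))
h=cv2.cvtColor(im,cv2.COLOR_BGR2HSV); m=cv2.inRange(h,(100,170,100),(125,255,255))
N,_,st,ce=cv2.connectedComponentsWithStats(m)
for i in range(1,N):
    if st[i,4]>300: print(st[i],ce[i])
snap("side","sd1"); snap("scene","sc1")
E
```

```text
time_s: 8.48
tool_pos: [0.4229, -0.0052, 0.2374]
eef_rot: [0.0, 1.0, -0.0, 0.001]
contact_force: [-0.4, 0.4, 0.6]
width: 0.0951
finger_force: 0.0
[276.71139478 102.44296916]
[422.32928928   5.85570067]
[284.07773333  17.29364997]
[ 221   58  115   84 4862] [272.62690251  96.25051419]
```

View pics/w1.png

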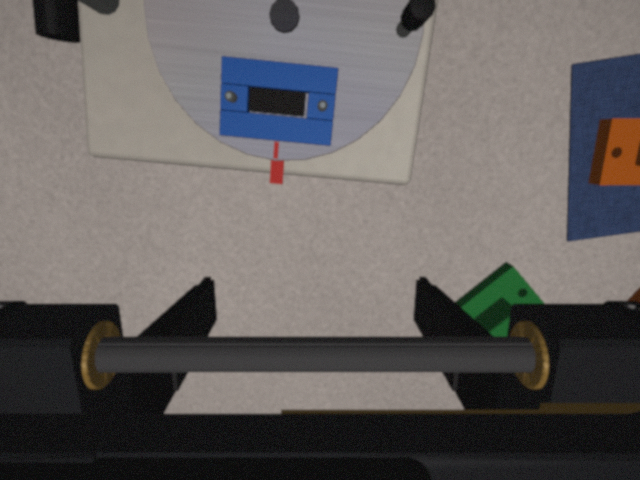

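The wrist view shows the red marks in line at (276,150) and (277,172), and the lower half free of the head. The dowels are at (231,97) and (322,105). I move to the same relative view of the cover, so any camera bias cancels out.

```bash
python3 -m crank '[{"linear":[-0.13,1,0],"delta_rot":[0,0,0],"grip":-1},{"linear":[-0.13,1,0],"delta_rot":[0,0,0],"grip":-1},{"linear":[-0.13,1,0],"delta_rot":[0,0,0],"grip":-1},{"linear":[-0.13,1,0],"delta_rot":[0,0,0],"grip":-1},{"linear":[-0.13,1,0],"delta_rot":[0,0,0],"grip":-1},{"linear":[-0.13,1,0],"delta_rot":[0,0,0],"grip":-1},{"linear":[-0.13,1,0],"delta_rot":[0,0,0],"grip":-1},{"linear":[-0.13,1,0],"delta_rot":[0,0,0],"grip":-1},{"linear":[-0.13,1,0],"delta_rot":[0,0,0],"grip":-1},{"linear":[-0.13,1,0],"delta_rot":[0,0,0],"grip":-1},{"linear":[-0.13,1,0],"delta_rot":[0,0,0],"grip":-1},{"linear":[-0.13,1,0],"delta_rot":[0,0,0],"grip":-1}]'
python3 -m crank '[{"linear":[-0.13,0.9,0],"delta_rot":[0,0,0],"grip":-1},{"linear":[-0.13,0.9,0],"delta_rot":[0,0,0],"grip":-1},{"linear":[0,0,0],"delta_rot":[0,0,0],"grip":-1},{"linear":[0,0,0],"delta_rot":[0,0,0],"grip":-1}]'
python3 - <<'E'
from h import *
c,im=snap("wrist","w2"); c=cal("wrist")
h=cv2.cvtColor(im,cv2.COLOR_BGR2HSV); m=cv2.inRange(h,(5,150,50),(18,255,255)); m[270:]=0
N,_,st,ce=cv2.connectedComponentsWithStats(m)
for i in range(1,N):
    if st[i,4]>100: print(st[i],ce[i])
for p in((.4845,-.319,.019),(.483,-.3152,.053)): print(proj(c,p))
x,y,w,hh,_=max(st[1:],key=lambda s:s[4]); print(x,y)
cv2.imwrite("pics/w2c.png",cv2.resize(im[40:190,180:380],None,fx=4,fy=4,interpolation=cv2.INTER_CUBIC))
E
```

```text
time_s: 9.63
tool_pos: [0.3838, -0.3076, 0.2368]
eef_rot: [-0.0, 1.0, -0.001, -0.0]
contact_force: [0.3, 0.4, 0.1]
width: 0.095
finger_force: 0.0
time_s: 9.97
tool_pos: [0.3772, -0.3517, 0.2365]
eef_rot: [-0.001, 1.0, -0.002, -0.0]
contact_force: [-0.0, -0.1, 0.0]
width: 0.0951
finger_force: 0.0
[ 226   63  105   71 7076] [278.30045223  97.69559073]
[ 301  235   76   35 1297] [333.03700848 257.48342328]
[279.54752901  99.7812765 ]
[271.07648858  97.57975069]
226 63
```

View pics/w2c.png

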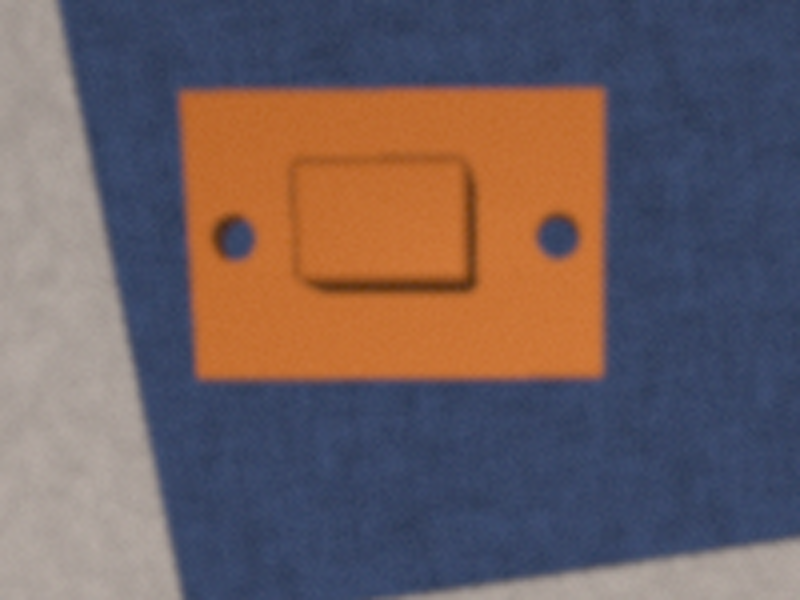

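The crop shows the cover holes at crop (236,237) and (558,235), so the cover is nearly square to the tool. The rib top centre is at crop (381,219).

Run:
```python
from h import *
o=env.observe(); p=np.array([.3772,-.3517,.2365]); c=cal("wrist"); print(o["tool_pos"])
s=lambda u,v:(u/4+180-.375,v/4+40-.375)
L,Rr=ray(c,s(236,237),.019),ray(c,s(558,235),.019); rib=ray(c,s(381,219),.053)
print("holes",L.round(4),Rr.round(4),"mid",((L+Rr)/2).round(4),np.linalg.norm(L-Rr),"yaw",np.degrees(np.arctan2(-(L-Rr)[0],(L-Rr)[1])),"rib",rib.round(4))
sh=np.array([.4229,-.0052,.2374])-o["tool_pos"]
im=cv2.imread("pics/w1.png");h=cv2.cvtColor(im,cv2.COLOR_BGR2HSV); m=cv2.inRange(h,(100,170,100),(125,255,255))
m=cv2.morphologyEx(m,cv2.MORPH_CLOSE,np.ones((25,25),np.uint8))
cn=max(cv2.findContours(m,0,2)[0],key=cv2.contourArea); q=cv2.boxPoints(cv2.minAreaRect(cn)); print(q.round(1).tolist())
Q=np.array([ray(c,a,.056-sh[2])+sh for a in q]); print(Q.round(4)[:,:2].tolist(),"seat",Q.mean(0).round(4))
print([np.linalg.norm(Q[i]-Q[i-1]).round(4) for i in range(4)])
g=cv2.cvtColor(im,cv2.COLOR_BGR2GRAY)
for u,v in((231,97),(322,105)):
    w=cv2.inRange(h[v-10:v+11,u-10:u+11],(0,0,60),(180,120,255)); M=cv2.moments(w,True)
    a=(u-10+M["m10"]/M["m00"],v-10+M["m01"]/M["m00"]); print("dowel",a,M["m00"],(ray(c,a,.066-sh[2])+sh).round(4))
```

```text
[ 0.37731996 -0.35084222  0.23654443]
holes [ 0.4854 -0.2826  0.019 ] [ 0.4856 -0.3542  0.019 ] mid [ 0.4855 -0.3184  0.019 ] 0.07162196026276343 yaw 0.17279717478185308 rib [ 0.4854 -0.3183  0.053 ]
[[215.6999969482422, 132.3000030517578], [223.10000610351562, 57.5], [336.1000061035156, 68.80000305175781], [328.6000061035156, 143.60000610351562]]
[[0.5018, 0.0765], [0.5578, 0.0667], [0.5494, -0.0216], [0.4926, -0.0161]] seat [0.5254 0.0264 0.056 ]
[np.float64(0.093), np.float64(0.0568), np.float64(0.0886), np.float64(0.0571)]
dowel (230.10185185185185, 95.99074074074073) 108.0 [0.5286 0.0609 0.066 ]
dowel (321.9431818181818, 105.14772727272728) 88.0 [ 0.5217 -0.0104  0.066 ]
```

Hole spacing is 71.6 mm and dowel spacing 71.6 mm, against 72 mm given. Seat centre is (0.5252, 0.0255) with yaw -5.4°, and the cover is at (0.4855, -0.3184).

```bash
python3 -m crank '[{"linear":[0.87,-0.26,0],"delta_rot":[0,0,0],"grip":-1},{"linear":[0.87,-0.26,0],"delta_rot":[0,0,0],"grip":-1},{"linear":[0.87,-0.26,0],"delta_rot":[0,0,0],"grip":-1},{"linear":[0.87,-0.26,0],"delta_rot":[0,0,0],"grip":-1},{"linear":[0.85,-0.26,0],"delta_rot":[0,0,0],"grip":-1},{"linear":[0,0,0.9],"delta_rot":[0,0,0],"grip":-1},{"linear":[0,0,0.9],"delta_rot":[0,0,0],"grip":-1},{"linear":[0,0,0.9],"delta_rot":[0,0,0],"grip":-1},{"linear":[0,0,0.9],"delta_rot":[0,0,0],"grip":-1},{"linear":[0,0,0.9],"delta_rot":[0,0,0],"grip":-1},{"linear":[0,0,0],"delta_rot":[0,0,0],"grip":-1},{"linear":[0,0,0],"delta_rot":[0,0,0],"grip":-1}]'
```

```text
time_s: 11.02
tool_pos: [0.485, -0.3165, 0.1233]
eef_rot: [-0.001, 1.0, -0.0, -0.001]
contact_force: [-0.3, -0.4, 0.3]
width: 0.095
finger_force: 0.0
```

```bash
python3 -m crank '[{"linear":[0.02,0.06,0.75],"delta_rot":[0,0,0],"grip":-1},{"linear":[0,0,0.75],"delta_rot":[0,0,0],"grip":-1},{"linear":[0,0,0.75],"delta_rot":[0,0,0],"grip":-1},{"linear":[0,0,0.75],"delta_rot":[0,0,0],"grip":-1},{"linear":[0,0,0],"delta_rot":[0,0,0],"grip":-1},{"linear":[0,0,0],"delta_rot":[0,0,0],"grip":-1}]'
python3 -m crank '[{"linear":[0,0,0],"delta_rot":[0,0,0],"grip":1},{"linear":[0,0,0],"delta_rot":[0,0,0],"grip":1},{"linear":[0,0,0],"delta_rot":[0,0,0],"grip":1},{"linear":[0,0,0],"delta_rot":[0,0,0],"grip":1},{"linear":[0,0,0],"delta_rot":[0,0,0],"grip":1},{"linear":[0,0,0],"delta_rot":[0,0,0],"grip":1},{"linear":[0,0,0],"delta_rot":[0,0,0],"grip":1},{"linear":[0,0,0],"delta_rot":[0,0,0],"grip":1},{"linear":[0,0,0],"delta_rot":[0,0,0],"grip":1},{"linear":[0,0,0],"delta_rot":[0,0,0],"grip":1},{"linear":[0,0,0],"delta_rot":[0,0,0],"grip":1},{"linear":[0,0,0],"delta_rot":[0,0,0],"grip":1}]' 45
```

```text
time_s: 11.52
tool_pos: [0.4866, -0.3195, 0.0507]
eef_rot: [0.0, 1.0, -0.001, 0.0]
contact_force: [0.5, 0.1, 0.5]
width: 0.0949
finger_force: 0.0
time_s: 12.52
tool_pos: [0.486, -0.3195, 0.0496]
eef_rot: [-0.0, 1.0, -0.001, -0.0]
contact_force: [0.0, -1.2, 0.0]
width: 0.0359
finger_force: 45.0
```

```bash
python3 -m crank '[{"linear":[0,0,-0.6],"delta_rot":[0,0,0],"grip":1},{"linear":[0,0,-0.9],"delta_rot":[0,0,0],"grip":1},{"linear":[0,0,-0.9],"delta_rot":[0,0,0],"grip":1},{"linear":[0,0,-0.9],"delta_rot":[0,0,0],"grip":1},{"linear":[0,0,-0.9],"delta_rot":[0,0,0],"grip":1},{"linear":[0,0,-0.6],"delta_rot":[0,0,0],"grip":1},{"linear":[0,0,0],"delta_rot":[0,0,0],"grip":1}]'
python3 -m crank '[{"linear":[0.1,-0.5,0],"delta_rot":[0,0,0],"grip":1},{"linear":[0.1,-0.8,0],"delta_rot":[0,0,0],"grip":1},{"linear":[0.1,-0.8,0],"delta_rot":[0,0,0],"grip":1},{"linear":[0.1,-0.8,0],"delta_rot":[0,0,0],"grip":1},{"linear":[0.1,-0.8,0],"delta_rot":[0,0,0],"grip":1},{"linear":[0.1,-0.8,0],"delta_rot":[0,0,0],"grip":1},{"linear":[0.1,-0.8,0],"delta_rot":[0,0,0],"grip":1},{"linear":[0.1,-0.8,0],"delta_rot":[0,0,0],"grip":1},{"linear":[0.1,-0.8,0],"delta_rot":[0,0,0],"grip":1},{"linear":[0.1,-0.8,0],"delta_rot":[0,0,0],"grip":1},{"linear":[0.1,-0.8,0],"delta_rot":[0,0,0],"grip":1},{"linear":[0.1,-0.8,0],"delta_rot":[0,0,0],"grip":1}]'
```

```text
time_s: 13.1
tool_pos: [0.4878, -0.3208, 0.1738]
eef_rot: [0.002, 1.0, -0.001, 0.003]
contact_force: [0.2, -1.4, -0.8]
width: 0.0356
finger_force: 45.0
time_s: 14.1
tool_pos: [0.5149, -0.0849, 0.167]
eef_rot: [-0.001, 1.0, -0.001, -0.002]
contact_force: [0.5, -0.1, -0.9]
width: 0.0354
finger_force: 45.0
```

```bash
python3 -m crank '[{"linear":[0.08,-0.75,0],"delta_rot":[0,0,0],"grip":1},{"linear":[0.08,-0.75,0],"delta_rot":[0,0,0],"grip":1},{"linear":[0.08,-0.75,0],"delta_rot":[0,0,0],"grip":1},{"linear":[0.08,-0.75,0],"delta_rot":[0,0,0],"grip":1},{"linear":[0.07,-0.75,0],"delta_rot":[0,0,0],"grip":1},{"linear":[0,-0.75,0],"delta_rot":[0,0,0],"grip":1},{"linear":[0,0,0],"delta_rot":[0,0,0.6],"grip":1},{"linear":[0,0,0],"delta_rot":[0,0,0.58],"grip":1},{"linear":[0,0,0],"delta_rot":[0,0,0],"grip":1},{"linear":[0,0,0],"delta_rot":[0,0,0],"grip":1},{"linear":[0,0,0],"delta_rot":[0,0,0],"grip":1}]'
python3 - <<'E'
from h import *
for i in range(3):
    o=env.observe(); print(o["tool_pos"].round(4),R.from_quat(np.roll(o["eef_rot"],-1)).as_matrix()[:2,0].round(4)); snap("wrist" if i==0 else "side" if i==1 else "scene",f"p{i}")
E
```

```text
time_s: 15.02
tool_pos: [0.5255, 0.0257, 0.1683]
eef_rot: [-0.0, 0.999, -0.047, -0.001]
contact_force: [-0.1, -0.4, -1.8]
width: 0.0358
finger_force: 45.0
[0.5255 0.0257 0.1683] [ 0.9955 -0.0947]
[0.5257 0.0255 0.1687] [ 0.9955 -0.0951]
[0.5259 0.0254 0.169 ] [ 0.9954 -0.0954]
```

```bash
python3 -m crank '[{"linear":[0,0,0.5],"delta_rot":[0,0,0],"grip":1},{"linear":[0,0,0.5],"delta_rot":[0,0,0],"grip":1},{"linear":[0,0,0.5],"delta_rot":[0,0,0],"grip":1},{"linear":[0,0,0.4],"delta_rot":[0,0,0],"grip":1},{"linear":[0,0,0],"delta_rot":[0,0,0],"grip":1},{"linear":[0,0,0],"delta_rot":[0,0,0],"grip":1}]'
python3 -m crank '[{"linear":[0,0,0.1],"delta_rot":[0,0,0],"grip":1},{"linear":[0,0,0.1],"delta_rot":[0,0,0],"grip":1},{"linear":[0,0,0.1],"delta_rot":[0,0,0],"grip":1},{"linear":[0,0,0],"delta_rot":[0,0,0],"grip":1},{"linear":[0,0,0],"delta_rot":[0,0,0],"grip":1}]'
python3 - <<'E'
from h import *
o=env.observe(); print(o["tool_pos"].round(4),o["contact_force"].round(2),o["wrist_torque"].round(2))
c,im=snap("side","q0"); c,im2=snap("scene","q1")
u,v=proj(cal("side"),(.525,.026,.07)).astype(int); a,b=proj(cal("scene"),(.525,.026,.07)).astype(int)
f=lambda I,x,y:cv2.resize(I[y-30:y+30,x-35:x+35],None,fx=5.5,fy=5.5,interpolation=cv2.INTER_CUBIC)
cv2.imwrite("pics/q.png",np.hstack([f(im,u,v),f(im2,a,b)]))
E
```

```text
time_s: 15.67
tool_pos: [0.5254, 0.0254, 0.1205]
eef_rot: [-0.0, 0.999, -0.048, -0.002]
contact_force: [0.2, 0.2, -1.1]
width: 0.036
finger_force: 45.0
time_s: 16.08
tool_pos: [0.5264, 0.0254, 0.1148]
eef_rot: [-0.0, 0.999, -0.048, 0.0]
contact_force: [-0.1, -0.4, -1.3]
width: 0.0355
finger_force: 45.0
[0.5264 0.0254 0.1148] [-0.1  -0.39 -1.31] [ 0.09 -0.02 -0.  ]
```

View pics/q.png

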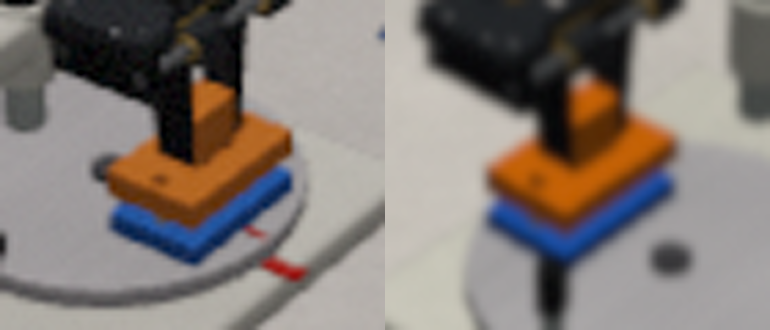

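Both views show the cover sitting squarely above the lower half, at left (200,185) and right (580,175). The red marks are still in line and there is no side force, so I keep lowering.

```bash
python3 -m crank '[{"linear":[0,0,0.08],"delta_rot":[0,0,0],"grip":1},{"linear":[0,0,0.08],"delta_rot":[0,0,0],"grip":1},{"linear":[0,0,0.08],"delta_rot":[0,0,0],"grip":1},{"linear":[0,0,0],"delta_rot":[0,0,0],"grip":1},{"linear":[0,0,0],"delta_rot":[0,0,0],"grip":1}]' 55
python3 -m crank '[{"linear":[0,0,0.08],"delta_rot":[0,0,0],"grip":1},{"linear":[0,0,0.08],"delta_rot":[0,0,0],"grip":1},{"linear":[0,0,0],"delta_rot":[0,0,0],"grip":1},{"linear":[0,0,0],"delta_rot":[0,0,0],"grip":1}]'
```

```text
time_s: 16.6
tool_pos: [0.5263, 0.0254, 0.1086]
eef_rot: [-0.0, 0.999, -0.048, -0.0]
contact_force: [0.2, 0.4, -1.3]
width: 0.0357
finger_force: 55.0
time_s: 16.93
tool_pos: [0.5265, 0.0254, 0.1054]
eef_rot: [0.0, 0.999, -0.048, -0.0]
contact_force: [-3.8, -0.1, 6.1]
width: 0.0357
finger_force: 55.0
```

```bash
python3 -m crank '[{"linear":[-0.03,0,0],"delta_rot":[0,0,0],"grip":1},{"linear":[0,0,0.06],"delta_rot":[0,0,0],"grip":1},{"linear":[0,0,0.06],"delta_rot":[0,0,0],"grip":1},{"linear":[0,0,0],"delta_rot":[0,0,0],"grip":1},{"linear":[0,0,0],"delta_rot":[0,0,0],"grip":1}]'
```

```text
time_s: 17.35
tool_pos: [0.5264, 0.0254, 0.1033]
eef_rot: [0.0, 0.999, -0.048, 0.001]
contact_force: [-3.0, -0.9, 8.2]
width: 0.0355
finger_force: 55.0
```

```bash
python3 -m crank '[{"linear":[0,0,0.04],"delta_rot":[0,0,0],"grip":1},{"linear":[0,0,0],"delta_rot":[0,0,0],"grip":1},{"linear":[0,0,0],"delta_rot":[0,0,0],"grip":1},{"linear":[0,0,0],"delta_rot":[0,0,0],"grip":1}]'
```

```text
time_s: 17.68
tool_pos: [0.5264, 0.0254, 0.1025]
eef_rot: [0.0, 0.999, -0.048, 0.001]
contact_force: [-3.9, 0.2, 8.8]
width: 0.0358
finger_force: 55.0
```

```bash
python3 -m crank '[{"linear":[-0.03,0,0.04],"delta_rot":[0,0,0],"grip":1},{"linear":[0,0,0.02],"delta_rot":[0,0,0],"grip":1},{"linear":[0,0,0],"delta_rot":[0,0,0],"grip":1},{"linear":[0,0,0],"delta_rot":[0,0,0],"grip":1}]'
```

```text
time_s: 18.02
tool_pos: [0.5264, 0.0254, 0.1025]
eef_rot: [0.0, 0.999, -0.048, 0.001]
contact_force: [-4.7, -0.0, 14.4]
width: 0.0359
finger_force: 55.0
```

```bash
python3 -m crank '[{"linear":[0,0,0.04],"delta_rot":[0,0,0],"grip":1},{"linear":[0,0,0],"delta_rot":[0,0,0],"grip":1},{"linear":[0,0,0],"delta_rot":[0,0,0],"grip":1},{"linear":[0,0,0],"delta_rot":[0,0,0],"grip":1}]'
```

```text
time_s: 18.35
tool_pos: [0.5264, 0.0254, 0.1025]
eef_rot: [0.0, 0.999, -0.048, 0.001]
contact_force: [-8.0, -0.3, 20.3]
width: 0.036
finger_force: 55.0
```

Height has stopped at 0.1025, which is the computed seated value, while the force rises steeply. That fits the two halves having met, so I check it in the pictures.

Run:
```python
from h import *
c,im=snap("side","r0"); c,im2=snap("scene","r1")
u,v=proj(cal("side"),(.525,.026,.07)).astype(int); a,b=proj(cal("scene"),(.525,.026,.07)).astype(int)
f=lambda I,x,y:cv2.resize(I[y-30:y+30,x-35:x+35],None,fx=5.5,fy=5.5,interpolation=cv2.INTER_CUBIC)
cv2.imwrite("pics/r.png",np.hstack([f(im,u,v),f(im2,a,b)]))
o=env.observe(); print(o["tool_pos"].round(4),o["contact_force"].round(2),o["wrist_torque"].round(2))
```

```text
[0.5264 0.0254 0.1025] [-7.54 -0.96 20.19] [ 0.11  1.68 -0.  ]
```

View pics/r.png

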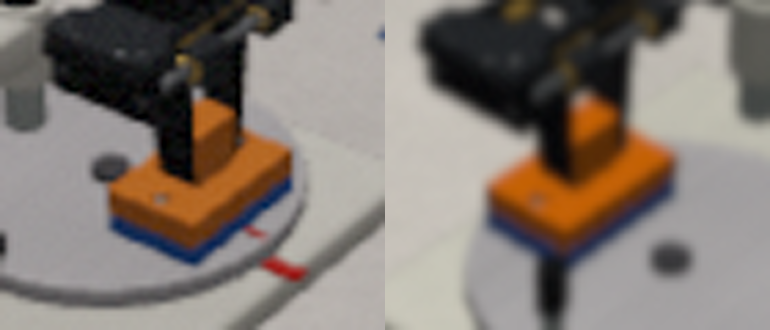

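The pictures show the halves flush with no gap, a dowel end in the hole at left (160,198) and right (540,200), and the red marks in line. I hand the job in.

```bash
python3 -c "
from bench import env; print(env.close_job())"
```

```text
the job is handed in; nothing more can be done
None
```

I turned the stage to its loading detent with the red marks in line, fitted the orange cover on the dowels, and handed the job in at about 18.5 s while still holding it pressed shut with about 20 N; no verdict came back.

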